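Vent the spray-air unit and draw its tall filter cassette

ROBOT

A 6-joint arm with a two-finger parallel gripper is mounted at the origin on a cart in front of the work surface, level with it; the furniture and walls round the work are solid. World frame = base frame: x ahead of the robot, y to its left, z up, the work surface at z = 0. Lengths are in mm, angles in rad, forces in N, time in s.
With the tool pointing down it reaches from about 350 to 775 mm from the base axis. Payload 7.3 kg.
Tool frame: the origin (TCP) lies on the centre line of the jaws, within the pads' length; the fingertips stand 25 mm ahead of it and the grasp point (between the pads) lies 6 mm ahead of it (robot.tips_ahead is the distance from the TCP to the fingertips, in mm); z points along the fingers, y is the line along which they close (so a half turn about z gives the same grasp; the last joint's range is limited). The gripper opens to 92 mm and grips with 3 to 60 N. Pads are 19 mm wide; open, the fingers measure 130 mm over their backs; the gripper's body (75 mm by 190 mm) begins 47 mm behind the grasp point.
Start: joints at [-1.341, 0.342, 1.524, -0, 1.275, -0.146], TCP at [192.707, -488.371, 251.741] pointing down, gripper open.
Joint ranges: [-2.53, 2.53], [-0.77, 2.02], [0.04, 2.7], [-1, 4.14], [0.28, 2.66], [-3.11, 3.11]. Speed limits (rad/s): [2.57, 2.57, 3.14, 3.14, 3.14, 3.14].

INTERFACE

Orientations are given as a rotation vector (axis times angle).
In Python, from workcell import status, optics, ticket, models, robot gives the robot as it stands.
- The arm moves only by the tool move_arm, never from a script. Its argument "motion" is a list of rows, each a list of 5 numbers: the finger opening in cm, from 0 to 9.18, then the shift along the world's x, y, z in cm, then the turn about the world's z in degrees. In form: [[jaw, x, y, z, twist], ...]. A call has 1 to 10 rows; each row shifts and turns the commanded pose from where the row before left it; what a row does not reach is not made up. A row lasts 1/12 s, in which the tool goes at most 41.7 mm and 7.16 degrees, less where a joint would pass 70% of its speed; a pose out of reach is approached as far as the arm can. A call is refused whole if a number of a shift passes 4.17 or a number of a turn 7.16, either way. A call with a gripper value outside its range is refused whole. The fingers move at their own pace and stop on an object; "squeeze" is the grip in N (left out, the last holds). Time passes only in rows, so rows that do not move let the fingers close. It gives the time, the measured TCP pose, the force, the opening and the grip force at its end, in the units of the state.
- status.state(): the state, without advancing time (a new reading comes with each control period).
- optics.capture(name): name is "side" or "top" or "wrist"; returns a dict with "frame" (384x512x3 uint8, red, green, blue), "fx", "fy", "cx", "cy" (pixels), "D" ([k1, k2, p1, p2, k3] as OpenCV has them; the pictures are not rectified), "extrinsics" (4x4, takes a point from camera to world coordinates). Camera axes: x right, y down, z forward; pixel columns grow to the right and rows downward; lengths in mm; the calibration is good to about 2 mm. A picture is of the moment at which its call begins. There is no depth.
- ticket.close_job(): hands the job in; it is judged then, once.
Trained networks look in the newest picture that a camera, given by its name, has taken for a name from the list of things; names that differ only in an ending like _2 or _b are one class to them, and where a whole thing is asked for, a point or a joint stands for the part that bears it (a point fixed in the world has none). Each returns a list of dicts, best first, with "score" (0 to 1); they miss things now and then, are a little off and sometimes report something else, mostly with a low value. They report only what shows in the picture. A call takes as long as a camera call.
- models.find_in(label, camera): "centre" ([x, y, z] in mm, in the coordinates of the camera as it stood for that picture, good to about 4 mm: the middle of the surface that is visible of it).
The state is a dict: "t": time; "joint_positions": joint angles; "qd": joint speeds; "joint_torque": joint torques, N m; "eef_pos": TCP position; "ee_rot": TCP orientation; "ft_force": force on the tool from outside, world axes, zero at the start; "moment": the same for the moment, N m; "finger_gap": opening from 0.0 (shut) to 1.0 (fully open); "grip_force": force on a finger pad.
Only numpy, scipy, OpenCV 4.12 (cv2) and the standard library are available. Lean on these libraries where they do the work, as an engineer would, in place of code of your own. Each camera call takes 0.05 s, during which the arm holds its last target. There are 200 camera calls.

TASK

The tall filter cassette of the spray-air unit is due for a look: first press the unit's vent plunger all the way down to its stop and let it spring back up. Then pinch the two catches of the tall cassette together, front and back, draw it straight up out of its bay and hold it upright by the pinched catches, its foot about 10 cm above its seat. Finish while still holding it there, and leave the short cassette and the things lying round the unit where they are.

Things in the scene. Friction and masses are not known exactly. Their poses are not given: they have to be found in the camera images.
- air_unit: filter unit of the spray-air line: a low painted grey base, 110 mm deep (its x), 270 mm wide (its y), 30 mm high, fixed to the table, turned up to 0.3 rad. Origin: centre of its underside; x points to its back (away from the robot), y to its left, z up. On its top: the vent plunger at y -100 mm and two identical bays at y -5 and +85 mm, one cassette in each
- bay_right (a point): centre of the right-hand bay's floor (unit's y -5 mm), 30 mm above the table: the seat of a cassette. Aluminium guides and keepers round a bay rise to 50 mm above the table and reach 35 mm to the front and back of its centre; a seated cassette has about 1 mm of play sideways
- bay_left (a point): the same for the left-hand bay (unit's y +85 mm)
- plunger_top (a point): centre of the top face of the vent plunger's round black head (30 mm across), 102 mm above the table when up; the head stands on a rod over an aluminium collar 26 mm across and 76 mm high
- plunger (a joint): travel of the vent plunger in m: 0 up, 0.012 at its stop; a spring (about 1.8 N at first, 6 N at the stop) pushes it up again
- tall_cassette: tall filter cassette, in either bay: upright grey plastic block, 40 (x) by 50 (y) by 109 mm tall, 0.13 to 0.25 kg, aluminium top, black spring catches front and back. Origin: centre of its underside; axes as the unit's. Hooks at the catches' feet engage 3.5 mm under keepers of the bay (1.5 mm play in height): it lifts only while both catches are pinched 4 mm or more, and is clear of the guides 25 mm up
- tall_catch_front (a joint): how far the tall cassette's front catch (side of the robot) is pressed inward, m: 0 at rest, 0.008 at its stop; spring about 1.2 N at rest to 4.4 N at the stop
- tall_catch_back (a joint): the same for its back catch
- tall_catch_front_pad (a point): middle of the outer face of the tall cassette's front paddle. The paddles are 34 mm wide (y) and 30 mm high, their middles 80 mm above the cassette's underside (110 mm above the table when seated); over their outer faces they stand 60 mm apart at rest, 44 mm when both are pressed home
- tall_catch_back_pad (a point): middle of the outer face of the tall cassette's back paddle
- short_cassette: the short cassette in the other bay, to be left alone: same plan size and kind of catches as the tall one, but 68 mm tall. Origin: centre of its underside
- jar_gold: bystander: glass jar with a gold lid, 42 mm across, 46 mm tall; origin at the centre of its underside
- jar_red: bystander: glass jar with a black lid, 52 mm across, 58 mm tall; origin at the centre of its underside
- spatula_b: bystander: wooden spatula, 22x149x8 mm, lying behind the unit; origin at the centre of its underside
- tape_masking: bystander: roll of masking tape, 76 mm across, 18 mm tall; origin at the centre of its underside
- whetstone: bystander: grey whetstone, 40x120x22 mm, lying at the unit's left end; origin at the centre of its underside

How it is judged (in metres and radians):
On the way, in this order (a step that is already met when the one before it is completed fails the run):
1. the vent plunger is down at its stop while the tall cassette still sits in its bay (value of joint plunger above 0.0105 m and z of tall_cassette in the frame of air_unit below 0.034 m), for 0.1 s.
2. the plunger is up again and both catches of the tall cassette are pinched in while it still sits in its bay (value of joint plunger below 0.002 m and value of joint each of tall_catch_front, tall_catch_back above 0.004 m and z of tall_cassette in the frame of air_unit below 0.036 m), for 0.05 s.
At the end, for the whole second after the job is handed in: fingers hold the tall cassette still by both pinched catches (each 4 mm in or more), upright within 15 degrees, underside 65 mm or more above its seat, touching neither unit nor short cassette; plunger up; short cassette seated; bystanders within 30 mm of their places (z of tall_cassette in the frame of air_unit above 0.095 m and value of joint each of tall_catch_front, tall_catch_back above 0.004 m and angle between tall_cassette's own z axis and vertical below 0.26 rad and contact force between the fingers and tall_cassette above 3 N and contact force between tall_cassette and air_unit below 0.1 N and contact force between tall_cassette and short_cassette below 0.1 N and linear speed of tall_cassette below 0.03 m/s and value of joint plunger below 0.002 m and z of short_cassette in the frame of air_unit below 0.034 m and distance of each of jar_gold, jar_red, spatula_b, tape_masking, whetstone from where it was at the start of the episode below 0.03 m); the arm keeps its last pose, push and grip.
It fails at once if the short cassette is drawn out of its seat (z of short_cassette in the frame of air_unit above 0.04 m).
It fails at once if a bystander is moved more than 30 mm (distance of any of jar_gold, jar_red, spatula_b, tape_masking, whetstone from where it was at the start of the episode above 0.03 m).
It also fails if it takes over 43 s, if anything falls off the work surface, if the arm or the gripper's body presses on something with over 40 N, if the wrist force passes 120 N, or if a joint passes its speed limit or range.

## Working session

There is one attempt and no reset: what is moved stays moved. The work goes in short steps, Python scripts to look and compute and a tool call to move; the robot and the scene stay as the last step left them, time stands still between calls to the robot, and variables do not carry over. Pictures are saved under pics/ and viewed, at most 10 in all, crops included, and the job is handed in when it is done.

Besides the shell and the picture viewer there is one more tool, called after "Emit:" as name(argument=value, ...) on one line, values as JSON. move_arm: Moves the arm, as the interface text tells. Its arguments: {"type":"object","properties":{"motion":{"type":"array","items":{"type":"array","items":{"type":"number"}}},"squeeze":{"type":"number"}},"required":["motion"]}

```bash
mkdir -p pics; ls; cat > h.py <<'E'
import numpy as np, cv2
from workcell import status, optics, ticket, models, robot
def cap(n,save=None):
    c=optics.capture(n)
    if save: cv2.imwrite('pics/'+save,cv2.cvtColor(c['frame'],cv2.COLOR_RGB2BGR))
    return c
def K(c): return np.array([[c['fx'],0,c['cx']],[0,c['fy'],c['cy']],[0,0,1.]])
def w(c,p):
    T=np.array(c['extrinsics']); return T[:3,:3]@np.array(p)+T[:3,3]
def ray(c,uv):
    q=cv2.undistortPoints(np.array([[uv]],float),K(c),np.array(c['D'],float))[0,0]
    T=np.array(c['extrinsics']); return T[:3,3],T[:3,:3]@np.array([q[0],q[1],1.])
def atz(c,uv,z):
    o,d=ray(c,uv); return o+d*(z-o[2])/d[2]
def tri(obs):
    A=np.zeros((3,3));b=np.zeros(3)
    for c,uv in obs:
        o,d=ray(c,uv);d=d/np.linalg.norm(d);P=np.eye(3)-np.outer(d,d);A+=P;b+=P@o
    x=np.linalg.solve(A,b)
    res=[np.linalg.norm((np.eye(3)-np.outer(d/np.linalg.norm(d),d/np.linalg.norm(d)))@(x-o)) for o,d in [ray(*q) for q in obs]]
    return x,res
def proj(c,P):
    T=np.linalg.inv(np.array(c['extrinsics']))
    r=cv2.Rodrigues(T[:3,:3])[0]
    return cv2.projectPoints(np.array(P,float).reshape(-1,1,3),r,T[:3,3],K(c),np.array(c['D'],float))[0].reshape(-1,2)
E
python3 - <<'E'
from h import *
np.set_printoptions(precision=1,suppress=True)
for n in ['top','side']:
    c=cap(n,n+'0.png'); print(n,np.array(c['extrinsics'])[:3,3])
    for l in ['air_unit','plunger_top','tall_cassette','tall_catch_front_pad','tall_catch_back_pad','short_cassette','jar_gold','jar_red','tape_masking','whetstone','spatula_b']:
        for r in models.find_in(l,n)[:2]:
            W=w(c,r['centre']);print(l,round(r['score'],2),W,proj(c,W)[0])
print(status.state())
E
```

```text
pics
top [370.2 204.9 943.7]
air_unit 0.72 [475.5 117.8  33. ] [281.1 215.7]
plunger_top 0.4 [467.3  50.1 102. ] [311.9 215.8]
tall_cassette 0.73 [505.4 228.6 137.6] [237.3 197.7]
tall_cassette 0.53 [481.3 235.8 126.6] [234.3 208.7]
tall_catch_front_pad 0.46 [486.2 234.5 126.8] [234.9 206.6]
short_cassette 0.75 [485.2 141.4  98.5] [273.8 208.7]
jar_gold 0.73 [581.3 174.1  44.8] [259.3 175. ]
jar_gold 0.28 [593.7 244.1  53.2] [232.4 169.5]
jar_red 0.63 [594.8 243.1  57.2] [232.8 168.8]
jar_red 0.39 [506.  -48.7  18.1] [342.9 205. ]
tape_masking 0.63 [505.7 -47.   19.1] [342.3 205. ]
whetstone 0.55 [529.4 319.5  23.8] [204.1 195.9]
spatula_b 0.86 [557.3  52.8   4.5] [303.5 187. ]
spatula_b 0.6 [505.9 228.5 137.1] [237.4 197.5]
side [ 379.8 -537.8  504.6]
air_unit 0.8 [464.3  56.   25.3] [246.7 269.1]
air_unit 0.4 [553.8  47.1   6.7] [291.9 274.4]
plunger_top 0.62 [468.6  46.1 102.2] [249.4 239.1]
tall_cassette 0.59 [505.2 208.2 115.8] [254.3 191.2]
tall_catch_back_pad 0.55 [530.  217.3 109.7] [264.6 190.9]
short_cassette 0.81 [487.4 118.7  84.1] [253.1 225.7]
short_cassette 0.38 [500.3 -58.8  13. ] [277.2 313.6]
jar_gold 0.89 [574.9 157.2  32.1] [289.3 232.8]
jar_red 0.84 [595.3 233.3  50.2] [290.2 208.1]
tape_masking 0.88 [501.8 -57.1  15.3] [277.9 311.8]
whetstone 0.49 [553.9 313.4  20.5] [266.3 204.3]
spatula_b 0.88 [556.2  43.    5.6] [293.5 276.1]
{'t': 1.2, 'joint_positions': array([-1.3,  0.3,  1.5,  0. ,  1.3, -0.1]), 'qd': array([-0.,  0., -0., -0.,  0.,  0.]), 'joint_torque': array([  0. , -43.1, -24.4,   0.1,   0. ,  -0. ]), 'eef_pos': array([ 192.7, -488.3,  251.8]), 'ee_rot': array([3.1, 0.6, 0. ]), 'ft_force': array([0.3, 0.1, 0. ]), 'moment': array([0., 0., 0.]), 'grip_force': 0.0, 'finger_gap': 1.0014418934784117}
```

```bash
python3 - <<'E'
from h import *
a=cv2.imread('pics/top0.png')[130:270,180:380]; b=cv2.imread('pics/side0.png')[150:330,190:340]
a=cv2.resize(a,None,fx=4,fy=4,interpolation=cv2.INTER_CUBIC);b=cv2.resize(b,None,fx=3.3,fy=3.3,interpolation=cv2.INTER_CUBIC)
cv2.imwrite('pics/a.png',a);cv2.imwrite('pics/b.png',b)
E
```

```text
(no output)
```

View pics/a.png

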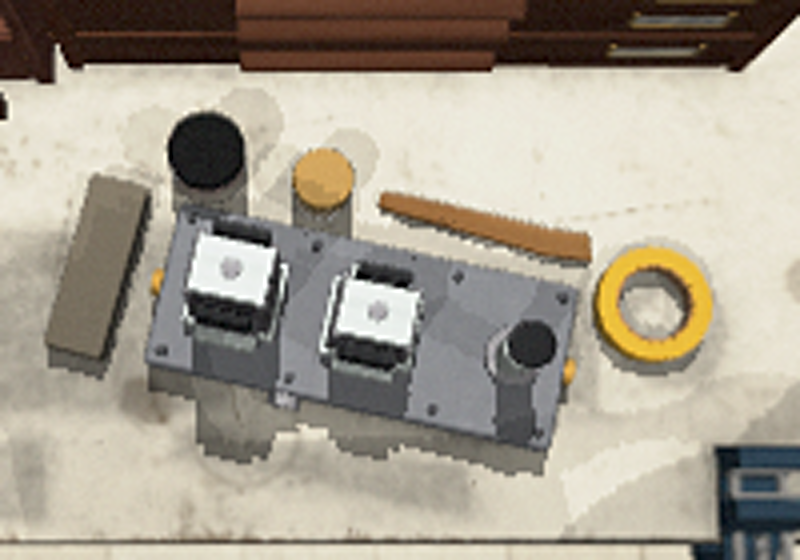

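View pics/b.png

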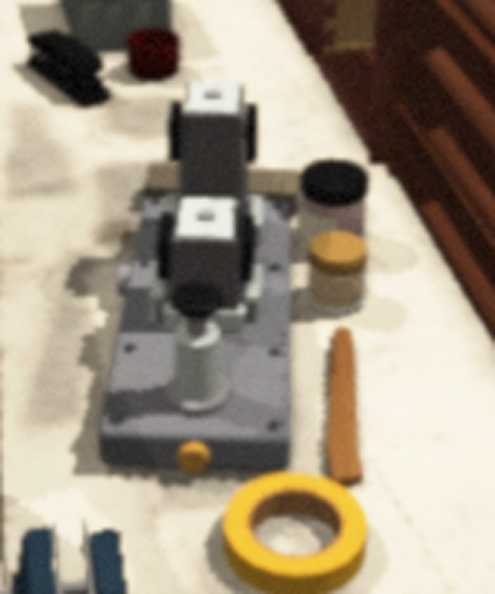

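```bash
python3 - <<'E'
from h import *
np.set_printoptions(precision=1,suppress=True)
t=cap('top');s=cap('side')
T,r=tri([(t,(238,197)),(s,(254.5,179.4))]);print('tall',T,r)
S,r=tri([(t,(274.5,208)),(s,(252.7,215.8))]);print('short',S,r)
P,r=tri([(t,(312.5,216.2)),(s,(249.7,238.5))]);print('pl',P,r)
for nm,uv,z in [('T',(238,197),139),('S',(274.5,208),98),('P',(312.5,216.2),102)]: print(nm,atz(t,uv,z))
for nm,uv,z in [('T',(254.5,179.4),139),('S',(252.7,215.8),98),('P',(249.7,238.5),102)]: print(nm,atz(s,uv,z))
# base corners from top at z=30: crop px
C=np.array([atz(t,(180+x/4,130+y/4),30)[:2] for x,y in [(182,208),(577,287),(548,450),(148,362)]]);print(C,C.mean(0))
d=(C[0]-C[1]+C[3]-C[2]);print(np.arctan2(-d[0],d[1]),np.linalg.norm(d)/2)
st=status.state();print(st['ee_rot'],st['t'],robot.tips_ahead)
R=cv2.Rodrigues(np.array(st['ee_rot']))[0];print(R)
E
```

```text
tall [508.1 227.  135.2] [np.float64(0.6108184384673353), np.float64(0.6108184384673254)]
short [488.7 139.2  94.8] [np.float64(1.4185167372306828), np.float64(1.4185167372306913)]
pl [468.   48.5 101.7] [np.float64(1.5724595834561876), np.float64(1.5724595834560988)]
T [506.9 227.  139. ]
S [486.8 139.6  98. ]
P [466.4  48.7 102. ]
T [507.4 219.2 139. ]
S [489.3 134.3  98. ]
P [469.5  48.2 102. ]
[[565.6 263.2]
 [512.8   3.2]
 [406.6  25.9]
 [463.6 284. ]] [487.1 144.1]
-0.2087417762470238 264.8146092071004
[3.1 0.6 0. ] 1.3 25.0
[[ 0.9  0.4  0. ]
 [ 0.4 -0.9 -0. ]
 [ 0.   0.  -1. ]]
```

Emit:
move_arm(motion=[[0,1.85,3.65,0,5.5],[0,1.85,3.65,0,5.5],[0,1.85,3.65,0,5.5],[0,1.85,3.65,0,5.5],[0,1.85,3.65,0,5.5],[0,1.85,3.65,0,5.5],[0,1.85,3.65,0,5.5],[0,1.85,3.65,0,5.5],[0,1.85,3.65,0,5.5],[0,1.85,3.65,0,5.5]])

```text
t: 2.13
eef_pos: [378.2, -121.5, 252.1]
ee_rot: [2.461, 1.95, 0.001]
ft_force: [0.5, -0.7, 0.4]
finger_gap: 0.321
grip_force: 0.0
```

Emit:
move_arm(motion=[[0,1.79,3.4,0,1],[0,1.79,3.4,-1,0],[0,1.79,3.4,-2,0],[0,1.79,3.4,-2,0],[0,1.79,3.41,-1.5,0],[0,0,0,0,0]])

```text
t: 2.63
eef_pos: [466.5, 49.2, 185.5]
ee_rot: [-2.442, -1.971, 0.002]
ft_force: [-0.6, -0.8, 0.8]
finger_gap: 0.002
grip_force: 0.0
```

```bash
python3 - <<'E'
from h import *
np.set_printoptions(precision=1,suppress=True)
c=cap('wrist','w1.png'); print(np.array(c['extrinsics']))
for l in ['plunger_top','tall_cassette','tall_catch_front_pad','tall_catch_back_pad','short_cassette']:
    for r in models.find_in(l,'wrist')[:2]:
        W=w(c,r['centre']);print(l,round(r['score'],2),W,proj(c,W)[0])
print(status.state()['t'],proj(c,[[467.7,48.6,102],[507.5,227,139]]))
E
```

```text
[[  1.   -0.2  -0.1 485. ]
 [ -0.2  -0.9  -0.3 130.2]
 [ -0.    0.3  -1.  318. ]
 [  0.    0.    0.    1. ]]
plunger_top 0.75 [467.8  47.3 101.6] [255.5 208.1]
tall_cassette 0.64 [504.5 202.2  60. ] [259.4   8.1]
tall_catch_back_pad 0.18 [481.7 109.8  27.2] [255.7 123.1]
2.9333 [[255.  206.9]
 [257.7 -89. ]]
```

View pics/w1.png

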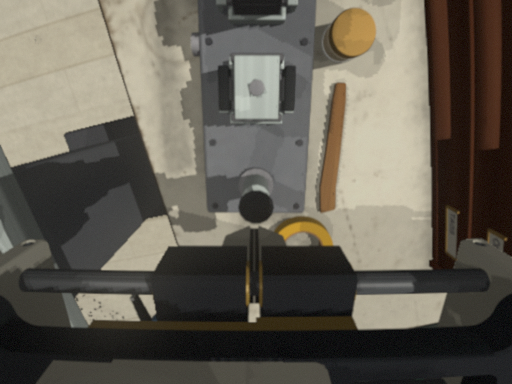

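Emit:
move_arm(motion=[[0,0.1,0,-2.5,0],[0,0,0,-2.3,0],[0,0,0,-0.8,0],[0,0,0,-0.7,0],[0,0,0,-0.4,0],[0,0,0,0,0]])

```text
t: 3.43
eef_pos: [466.8, 43.6, 121.6]
ee_rot: [2.45, 1.966, -0.0]
ft_force: [-1.7, -0.5, 3.4]
finger_gap: 0.002
grip_force: 1.8
```

Emit:
move_arm(motion=[[0,0,0.2,-0.4,0],[0,0,0,-0.4,0],[0,0,0,0,0]])

```text
t: 3.68
eef_pos: [468.0, 45.9, 115.1]
ee_rot: [2.447, 1.966, 0.004]
ft_force: [-3.4, -3.8, 12.3]
finger_gap: 0.005
grip_force: 5.8
```

Emit:
move_arm(motion=[[0,0,0,-0.2,0],[0,0,0,0,0],[0,0,0,0,0],[0,0,0,0,0]])

```text
t: 4.02
eef_pos: [468.1, 45.9, 114.8]
ee_rot: [2.446, 1.965, 0.005]
ft_force: [-9.0, -3.3, 31.3]
finger_gap: 0.002
grip_force: 15.6
```

Emit:
move_arm(motion=[[0,0,0,3,0],[4,0,0,4,0],[9,0.6,2,3,0],[9,0.8,3.9,2,0],[9,0.8,3.9,0,0],[9,0,0,0,0],[9,0,0,0,0]])

```text
t: 4.6
eef_pos: [488.5, 143.7, 230.4]
ee_rot: [2.445, 1.971, 0.003]
ft_force: [-0.3, -0.4, 0.5]
finger_gap: 0.39
grip_force: 0.0
```

```bash
python3 - <<'E'
from h import *
np.set_printoptions(precision=1,suppress=True)
c=cap('wrist','w2.png')
np.save('w2.npy',c,allow_pickle=True)
for l in ['plunger_top','tall_cassette','tall_catch_front_pad','tall_catch_back_pad','short_cassette']:
    for r in models.find_in(l,'wrist')[:2]:
        W=w(c,r['centre']);print(l,round(r['score'],2),W,proj(c,W)[0])
st=status.state();print(st['t'],st['eef_pos'],st['ee_rot'],proj(c,[[467.7,48.6,102],[507.5,227,139]]))
E
```

```text
plunger_top 0.62 [467.2  55.1 100.4] [251.2 268.6]
plunger_top 0.43 [486.5 167.6  29.7] [247.2 153.8]
tall_cassette 0.69 [512.1 224.  140.6] [260.7 101.4]
tall_cassette 0.47 [527.9 226.3 127.5] [278.9  94.2]
tall_catch_front_pad 0.81 [484.9 233.9 124.5] [225.1  96.4]
tall_catch_front_pad 0.25 [467.8  57.3  97.6] [251.3 265.5]
tall_catch_back_pad 0.83 [527.4 229.4 125.6] [277.4  90.5]
short_cassette 0.72 [493.2 148.7  89.5] [256.4 180.9]
short_cassette 0.43 [530.9 230.2 124.4] [281.3  88.6]
4.9 [488.3 140.6 229.8] [-2.5 -2.   0. ] [[252.9 274.4]
 [254.   98.7]]
```

View pics/w2.png

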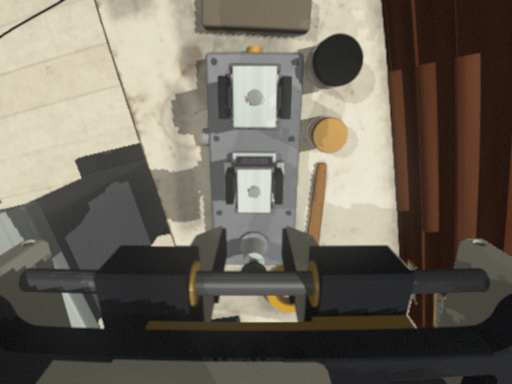

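Emit:
move_arm(motion=[[9.18,0.64,2.94,0,0],[9.18,0.64,2.94,0,0],[9.18,0.63,2.94,0,0],[9.18,0,0,0,0],[9.18,0,0,0,0],[9.18,0,0,0,0],[9.18,0,0,0,0]])

```text
t: 5.48
eef_pos: [507.3, 228.5, 229.9]
ee_rot: [2.451, 1.965, -0.001]
ft_force: [0.5, -0.2, 0.3]
finger_gap: 0.999
grip_force: 0.0
```

```bash
python3 - <<'E'
from h import *
np.set_printoptions(precision=2,suppress=True)
c2=np.load('w2.npy',allow_pickle=True).item()
c=cap('wrist','w3.png')
print('w2 top',atz(c2,(255,97),139))
for l in ['tall_cassette','tall_catch_front_pad','tall_catch_back_pad']:
    for r in models.find_in(l,'wrist')[:2]:
        W=w(c,r['centre']);print(l,round(r['score'],2),W,proj(c,W)[0])
st=status.state();print(st['t'],st['eef_pos'],st['ee_rot'],st['finger_gap'],proj(c,[[507.5,229,139]]))
i=cv2.imread('pics/w3.png')[150:340,160:350];cv2.imwrite('pics/w3c.png',cv2.resize(i,None,fx=3,fy=3))
E
```

```text
w2 top [508.53 228.09 139.  ]
tall_cassette 0.61 [513.28 233.89 140.27] [258.62 196.54]
tall_cassette 0.5 [488.53 192.3   29.6 ] [245.16 202.23]
tall_catch_front_pad 0.87 [488.69 239.87 123.81] [230.28 190.05]
tall_catch_back_pad 0.66 [529.59 232.61 124.47] [276.38 188.37]
5.6833 [507.48 229.   230.13] [2.45 1.97 0.  ] 0.9991482537245534 [[253.21 202.7 ]]
```

View pics/w3c.png

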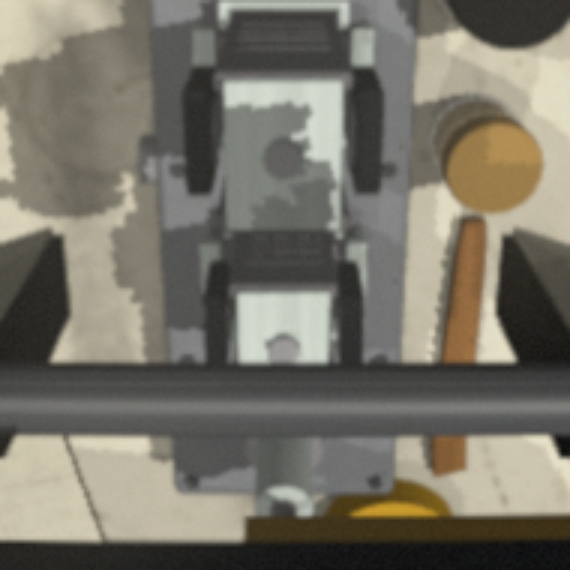

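Emit:
move_arm(motion=[[9.18,0.1,0,-2.9,0],[9.18,0,0,-3,0],[9.18,0,0,-3,0],[9.18,0,0,-1.6,0],[9.18,0,0,-0.8,0],[9.18,0,0,0,0],[9.18,0,0,0,0]])

```text
t: 6.27
eef_pos: [508.9, 229.7, 117.6]
ee_rot: [2.449, 1.966, 0.001]
ft_force: [0.1, 0.6, 0.9]
finger_gap: 0.998
grip_force: 0.0
```

Emit:
move_arm(motion=[[6.4,0,0,-0.1,0],[6.4,0,0,0,0],[6.4,0,0,0,0],[3.5,0,0,0,0],[3.5,0,0,0,0],[3.5,0,0,0,0],[3.5,0,0,0,0],[3.5,0,0,0,0]], squeeze=20)

```text
t: 6.93
eef_pos: [508.4, 229.9, 116.3]
ee_rot: [-2.45, -1.967, -0.0]
ft_force: [-4.8, 1.3, 7.9]
finger_gap: 0.468
grip_force: 7.7
```

Emit:
move_arm(motion=[[3.5,0,0,0,0],[3.5,0,0,0,0],[3.5,0,0,0,0]])

```text
t: 7.18
eef_pos: [508.2, 230.0, 116.5]
ee_rot: [-2.449, -1.967, -0.0]
ft_force: [-2.6, -0.4, 5.6]
finger_gap: 0.451
grip_force: 20.0
```

```bash
python3 - <<'E'
from h import *
cap('side','s1.png');cap('wrist','w4.png')
a=cv2.imread('pics/s1.png')[110:290,170:340];b=cv2.imread('pics/w4.png')[150:330,140:370]
cv2.imwrite('pics/s1c.png',np.hstack([cv2.resize(a,(340,360)),cv2.resize(b,(460,360))]))
s=status.state();print(s['t'],s['grip_force'],s['finger_gap'],s['ft_force'])
E
```

```text
7.2833 20.000656843185425 0.4482302372864469 [-2.99906642  0.66816263  6.14563183]
```

View pics/s1c.png

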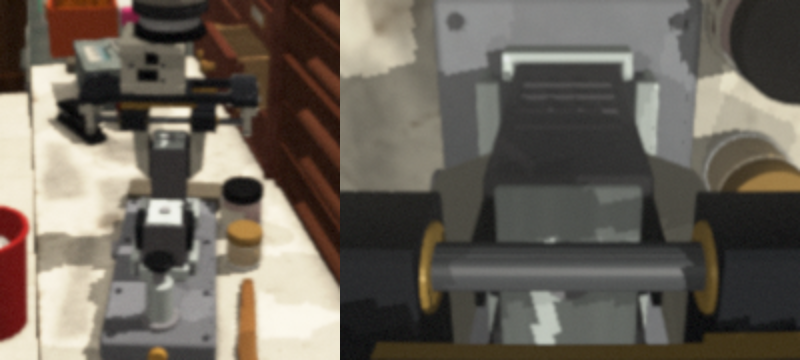

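Emit:
move_arm(motion=[[3.5,0,0,0.3,0],[3.5,0,0,0.4,0],[3.5,0,0,0.5,0],[3.5,0,0,0,0]])

```text
t: 7.62
eef_pos: [508.9, 229.9, 128.9]
ee_rot: [2.449, 1.967, 0.002]
ft_force: [1.0, -0.1, -1.6]
finger_gap: 0.448
grip_force: 20.0
```

Emit:
move_arm(motion=[[3.5,0,0,0.8,0],[3.5,0,0,1,0],[3.5,0,0,1.4,0],[3.5,0,0,1.6,0],[3.5,0,0,1.6,0],[3.5,0,0,1.4,0],[3.5,0,0,0.8,0],[3.5,0,0,0.3,0],[3.5,0,0,0,0],[3.5,0,0,0,0]])

```text
t: 8.45
eef_pos: [508.1, 229.7, 216.5]
ee_rot: [-2.449, -1.967, 0.001]
ft_force: [-0.1, -0.4, -3.2]
finger_gap: 0.448
grip_force: 20.0
```

```bash
python3 - <<'E'
from h import *
cap('side','s2.png');cap('wrist','w5.png')
a=cv2.imread('pics/s2.png')[80:290,170:340];b=cv2.imread('pics/w5.png')[130:330,140:370]
cv2.imwrite('pics/s2c.png',np.hstack([cv2.resize(a,(340,420)),cv2.resize(b,(460,420))]))
s=status.state();print(s['t'],s['eef_pos'],s['grip_force'],s['finger_gap'],s['ft_force'])
E
```

```text
8.55 [507.96762527 229.65016604 216.01009745] 19.999803006649017 0.44892727186255005 [ 0.54424669 -0.35972254 -2.33433913]
```

View pics/s2c.png

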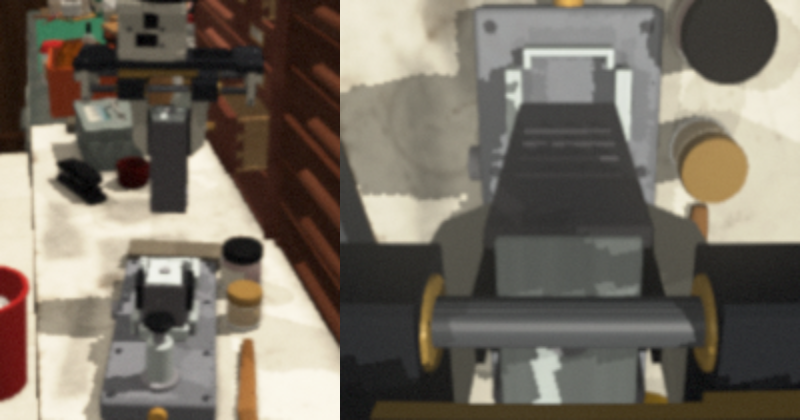

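The side view shows the tall cassette hanging upright between the fingers, around (170,160) in the crop. Its bay is empty below, and the short cassette, plunger and bystanders have not moved. The lift is about 100 mm.

Emit:
move_arm(motion=[[3.5,0,0,0,0],[3.5,0,0,0,0],[3.5,0,0,0,0]])

```text
t: 8.8
eef_pos: [508.3, 229.8, 216.5]
ee_rot: [-2.449, -1.967, 0.001]
ft_force: [0.1, 0.4, -2.1]
finger_gap: 0.454
grip_force: 20.0
```

```bash
python3 -c "
from workcell import ticket
print(ticket.close_job())"
```

```text
the job is handed in; nothing more can be done
None
```

I pressed the vent plunger to its stop and released it, then pinched the tall cassette's catches and lifted it upright to about 10 cm above its seat, and handed the job in at about 8.8 s while holding it there at 20 N; no verdict came back.

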